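# Release the open intercom key

## Task

One of the four identical push-push keys of the bedside intercom has been left latched down and keeps its line open. With a fingertip, tap each key lightly in turn from the robot's left to its right, too lightly to push any key in, to find which one is already down; then press that one key right in and let it spring up, so that all four keys stand up. Leave the eyedrop bottles, the magnifier, the saucer and the glasses case where they are, and finish clear of everything.

Things in the scene. Friction and masses are not known exactly. Their poses are not given: they have to be found in the camera images.
- intercom: Bedside intercom, fixed: grey plastic housing 134 mm deep (x, away from the robot), 220 mm wide (y, to the left). Origin: centre of its underside, on the cart top. In front a level key deck 40 mm high, x = -67 to +10 mm; behind it a speaker hood slopes up to 72 mm (x = 36 to 67 mm), a small volume knob at the right of the slope. One row of four identical white push-push keys on the deck.
- place1 (a point): Point on the key deck, 40 mm above the cart, under the middle of the left-hand end key (left and right as the robot sees it; place1 to place4 run from +y to -y of the intercom, 42 mm apart, at x = -30 mm).
- place2 (a point): Point on the key deck, 40 mm above the cart, under the middle of the second key from the left (left and right as the robot sees it; place1 to place4 run from +y to -y of the intercom, 42 mm apart, at x = -30 mm).
- place3 (a point): Point on the key deck, 40 mm above the cart, under the middle of the third key from the left (left and right as the robot sees it; place1 to place4 run from +y to -y of the intercom, 42 mm apart, at x = -30 mm).
- place4 (a point): Point on the key deck, 40 mm above the cart, under the middle of the right-hand end key (left and right as the robot sees it; place1 to place4 run from +y to -y of the intercom, 42 mm apart, at x = -30 mm).
- unit_a: One of the four key units; which place in the row it has changes from run to run. Origin: on the deck under the middle of its key. The key is a flat-topped white block 34 mm (intercom x) by 26 mm (y); standing up, its top is 14 mm above the deck (54 mm above the cart). The thin black frame round it is flush.
- unit_b: One of the four key units; which place in the row it has changes from run to run. Origin: on the deck under the middle of its key. The key is a flat-topped white block 34 mm (intercom x) by 26 mm (y); standing up, its top is 14 mm above the deck (54 mm above the cart). The thin black frame round it is flush.
- unit_c: One of the four key units; which place in the row it has changes from run to run. Origin: on the deck under the middle of its key. The key is a flat-topped white block 34 mm (intercom x) by 26 mm (y); standing up, its top is 14 mm above the deck (54 mm above the cart). The thin black frame round it is flush.
- unit_d: One of the four key units; which place in the row it has changes from run to run. Origin: on the deck under the middle of its key. The key is a flat-topped white block 34 mm (intercom x) by 26 mm (y); standing up, its top is 14 mm above the deck (54 mm above the cart). The thin black frame round it is flush.
- key_a (a joint): Depth of the key of unit_a, m: 0 up, 0.005 latched (top 9 mm above the deck), 0.0075 at the bottom of its stroke. Raised, it starts to give at 2 N, is 4 mm down at 3.7 N, at the bottom at 5.3 N, where it latches. Latched, it hardly gives below 4 N; pushed to the bottom (7 N is sure) and let go it springs up. One of the four keys starts latched.
- key_b (a joint): Depth of the key of unit_b, m: 0 up, 0.005 latched (top 9 mm above the deck), 0.0075 at the bottom of its stroke. Raised, it starts to give at 2 N, is 4 mm down at 3.7 N, at the bottom at 5.3 N, where it latches. Latched, it hardly gives below 4 N; pushed to the bottom (7 N is sure) and let go it springs up. One of the four keys starts latched.
- key_c (a joint): Depth of the key of unit_c, m: 0 up, 0.005 latched (top 9 mm above the deck), 0.0075 at the bottom of its stroke. Raised, it starts to give at 2 N, is 4 mm down at 3.7 N, at the bottom at 5.3 N, where it latches. Latched, it hardly gives below 4 N; pushed to the bottom (7 N is sure) and let go it springs up. One of the four keys starts latched.
- key_d (a joint): Depth of the key of unit_d, m: 0 up, 0.005 latched (top 9 mm above the deck), 0.0075 at the bottom of its stroke. Raised, it starts to give at 2 N, is 4 mm down at 3.7 N, at the bottom at 5.3 N, where it latches. Latched, it hardly gives below 4 N; pushed to the bottom (7 N is sure) and let go it springs up. One of the four keys starts latched.
- bottle_1: White plastic eyedrop bottle with a ribbed twist cap, 25 mm wide, 62 mm tall, 25 g, standing loose on the cart just in front of the intercom's left-hand half. Origin: centre of its underside. Not to be disturbed.
- bottle_2: White plastic eyedrop bottle with a ribbed twist cap, 25 mm wide, 62 mm tall, 25 g, standing loose on the cart just behind the intercom. Origin: centre of its underside. Not to be disturbed.
- bottle_3: White plastic eyedrop bottle with a ribbed twist cap, 25 mm wide, 62 mm tall, 25 g, standing loose in the steel tray. Origin: centre of its underside. Not to be disturbed.
- magnifier: Blue acrylic magnifier lying flat and loose in front of the intercom, 177 mm long, 84 mm wide at the lens, 12 mm thick. Origin: underside, where lens and handle meet; the lens is towards its +x. Not to be disturbed.
- saucer: White ceramic saucer, 140 mm wide, 21 mm high, loose in the tray. Origin: centre of its underside. Not to be disturbed.
- glasses_case: Shut grey glasses case, 160 by 62 mm, 38 mm high, loose on the cart to the right of the intercom, its length along its x. Origin: centre of its underside. Not to be disturbed.
- tray: Fixed stainless steel tray, 280 (x) by 200 (y) by 18 mm high (21 mm over the rolled rim), floor 3 mm thick, to the left of the intercom. Origin: centre of its underside.

How it is judged:
By the outcome, as a careful person would: the job done as asked, in the order asked, and still so for the second after the job is handed in, with the robot touching nothing.
It also fails if it takes over 48 s, if anything falls off the work surface, if the arm or the gripper's body presses on something with over 40 N, if the wrist force passes 120 N, or if a joint passes its speed limit or range.

## Robot

A 6-joint arm with a two-finger parallel gripper is mounted at the origin on the work surface. World frame = base frame: x ahead of the robot, y to its left, z up, the work surface at z = 0. Lengths are in m, angles in degrees, forces in N, time in s.
With the tool pointing down it reaches from about 0.35 to 0.875 m from the base axis. Payload 4.2 kg.
Tool frame: the origin (TCP) lies on the front face of the gripper's body, between the roots of the fingers; the fingertips stand 70 mm ahead of it and the grasp point (between the pads) lies 51 mm ahead of it (r.nose_length is the distance from the TCP to the fingertips, in m); z points along the fingers, y is the direction in which the jaws open and shut (so a half turn about z gives the same grasp; the last joint's range is limited). The gripper opens to 87 mm and grips with 3 to 60 N. Pads are 19 mm wide; open, the fingers measure 117 mm over their backs; the gripper's body (75 mm by 190 mm) begins 51 mm behind the grasp point.
Start: joints at [-56.23, 22.042, 0.453, 0, -68.411, -14.817], TCP at [0.203, -0.591, 0.292] pointing down, gripper open.
Joint ranges: [-179.83, 179.83], [-69.29, 118.12], [-61.27, 80.66], [-181.25, 117.63], [-171.15, -9.14], [-177.46, 177.46]. Speed limits (degrees/s): [159.86, 159.86, 180, 180, 180, 180].

## Interface

Orientations are given as a 3x3 rotation matrix whose columns are the frame's x, y, z axes.
In Python, from station import telemetry, capture, order, r gives the robot as it stands.
- The arm moves only by the tool drive_tool, never from a script. Its argument "series" is a list of rows, each a list of 4 numbers: the shift along the tool's x, y, z as a fraction of full scale, then the turn about the tool's z as a fraction of full scale. In form: [[dx, dy, dz, turn], ...]. A call has 1 to 10 rows; each row is the pose to reach, as a shift and turn from the pose commanded when the call began, along the tool's axes at that moment; what a row does not reach only later rows make up. Full scale, the value 1, is 0.12 m for a shift and 2 rad for a turn. A row lasts 1/8 s, in which the tool goes at most 62.5 mm and 10.7 degrees, less where a joint would pass 70% of its speed; a pose out of reach is approached as far as the arm can. A call with a number of a shift or a turn outside -1 to 1 is refused whole. A call with a gripper value outside its range is refused whole. "fingers" is the finger opening in mm, from 0 to 87, set as the call begins (left out, the last holds). The fingers move at their own pace and stop on an object; the grip force is fixed at half the most. Time passes only in rows, so rows that repeat a pose let the fingers close. It gives the time, the measured TCP pose, the force and the opening at its end, in the units of the state.
- telemetry.sense(): the state, without advancing time (a new reading comes with each control period).
- capture(name): name is "scene" or "side" or "wrist"; returns a dict with "color" (384x512x3 uint8, blue, green, red), "fx", "fy", "cx", "cy" (pixels), "k1" (the pictures are not rectified: a ray, as slopes to the right and down, at radius r is drawn at 1 + k1 r^2 times it, then the intrinsics apply), "eye" and "attitude" of the camera in the world; the wrist camera has in their place "mount" (4x4, takes a point from camera to tool coordinates, whose origin is the TCP and whose axes are the flange's). Camera axes: x right, y up, looking along -z (the intrinsics and any distortion apply to the point x, -y, -z); pixel columns grow to the right and rows downward; lengths in m; the calibration is good to about 2 mm. A picture is of the moment at which its call begins: read the wrist's pose just before it. There is no depth.
- order.finish_job(): hands the job in, once; it reports no verdict.
The state is a dict: "time_s": time; "joints": joint angles; "joint_velocities": joint speeds; "effort": joint torques, N m; "tcp_pos": TCP position; "ee_rot": TCP orientation; "wrist_force": force on the tool from outside, world axes, zero at the start; "moment": the same for the moment, N m; "gripper_width": opening from 0.0 (shut) to 1.0 (fully open).
Only numpy, scipy, OpenCV 4.12 (cv2) and the standard library are available. Lean on these libraries where they do the work, as an engineer would, in place of code of your own. Each camera call takes 0.05 s, during which the arm holds its last target. There are 200 camera calls.

## Working session

There is one attempt and no reset: what is moved stays moved. The work goes in short steps, Python scripts to look and compute and a tool call to move; the robot and the scene stay as the last step left them, time stands still between calls to the robot, and variables do not carry over. Pictures are saved under pics/ and viewed, about 8 in all and at most 12, crops included, and the job is handed in when it is done.

Besides the shell and the picture viewer there is one more tool, called after "Emit:" in YAML: its name, and indented under it one key for each argument. drive_tool: Moves the arm, as the interface text tells. Shift numbers are shares of 0.12 m and turn numbers shares of 2 rad, none past 1 either way. Its arguments: {"type":"object","properties":{"series":{"type":"array","items":{"type":"array","items":{"type":"number","minimum":-1,"maximum":1}}},"fingers":{"type":"number"}},"required":["series"]}

```bash
ls; mkdir -p pics; cat > h.py <<'E'
import numpy as np, cv2
from station import telemetry, capture, order, r
def snap(cam,fn):
    s=telemetry.sense(); c=capture(cam); cv2.imwrite('pics/'+fn,c['color']); return s,c
def ray(c,u,v,s=None):
    x=(u-c['cx'])/c['fx']; y=(v-c['cy'])/c['fy']
    rd=np.hypot(x,y); ru=rd
    for _ in range(30): ru=rd/(1+c['k1']*ru*ru)
    f=ru/rd if rd>0 else 1
    d=np.array([x*f,-y*f,-1.])
    if 'mount' in c:
        M=np.array(c['mount']); R=np.array(s['ee_rot']); p=np.array(s['tcp_pos'])
        return p+R@M[:3,3], R@M[:3,:3]@d
    return np.array(c['eye']), np.array(c['attitude'])@d
def onz(c,u,v,z,s=None):
    o,d=ray(c,u,v,s); return o+d*(z-o[2])/d[2]
def proj(c,P,s=None):
    P=np.array(P,float)
    if 'mount' in c:
        M=np.array(c['mount']); R=np.array(s['ee_rot'])
        A=R@M[:3,:3]; o=np.array(s['tcp_pos'])+R@M[:3,3]
    else: A=np.array(c['attitude']); o=np.array(c['eye'])
    q=A.T@(P-o); a=np.array([q[0],-q[1]])/-q[2]; a=a*(1+c['k1']*a@a)
    return a*[c['fx'],c['fy']]+[c['cx'],c['cy']]
E
python3 - <<'E'
from h import *
import pickle
for n in ("scene","side"):
    s,c=snap(n,n+"0.png"); pickle.dump((s,c),open(n+'.pkl','wb'))
    print(n,c['eye'],c['attitude'],c['fx'],c['k1'])
print(s)
a=cv2.imread('pics/scene0.png');cv2.imwrite('pics/scene0b.png',cv2.resize(a,(800,600),interpolation=cv2.INTER_CUBIC))
E
```

```text
pics
scene [1.12303673 0.02857398 0.52877916] [[ 0.10207638 -0.60766383  0.78760719]
 [ 0.9947653   0.06612031 -0.07791082]
 [-0.00473324  0.79143716  0.61123221]] 403.865451777562 -0.025520653973763713
side [0.19751771 0.65989935 0.62560187] [[-0.86026301  0.33643452 -0.38309186]
 [-0.50983815 -0.56241267  0.65096624]
 [ 0.0035518   0.75531703  0.65534996]] 460.6117246080614 -0.03955853467180004
{'time_s': 0.05, 'joints': array([-5.62303964e+01,  2.20920278e+01,  3.81598455e-01, -2.86336050e-02,
       -6.84105592e+01, -1.48163046e+01]), 'joint_velocities': array([-0.06421927, -0.03936738,  0.06634736,  0.05138871,  0.08246871,
       -0.0733824 ]), 'effort': array([-9.34949676e-04, -3.92044973e+01,  1.88164079e+01,  4.23953399e+00,
        1.38009965e-02, -4.65661924e-05]), 'tcp_pos': array([ 0.20288168, -0.59069636,  0.29115943]), 'ee_rot': array([[-9.45843460e-01, -3.24622131e-01, -7.87457374e-04],
       [-3.24623074e-01,  9.45841321e-01,  2.01363323e-03],
       [ 9.11398120e-05,  2.16020866e-03, -9.99997663e-01]]), 'wrist_force': array([-1.03053216,  0.65330022,  0.7332712 ]), 'moment': array([-0.01034482, -0.04505224, -0.03722754]), 'gripper_width': 1.0019201066776886}
```

View pics/scene0b.png

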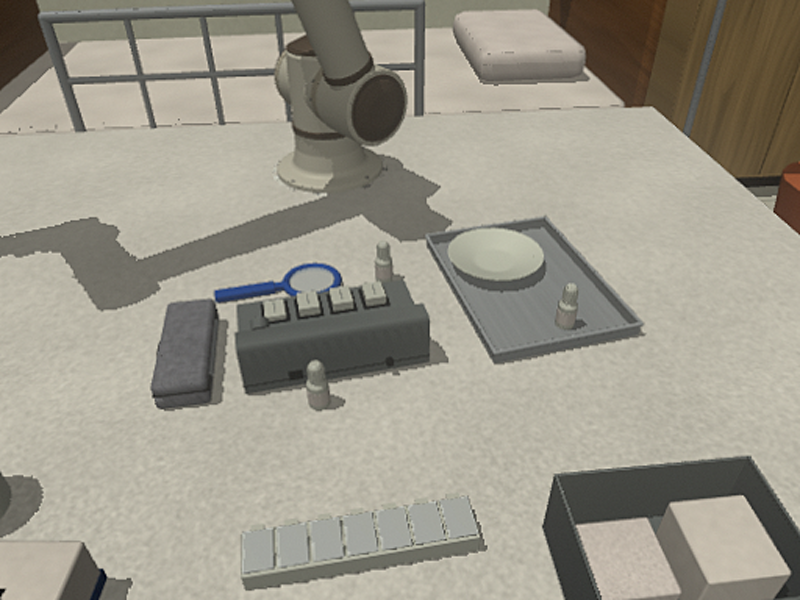

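View pics/side0.png

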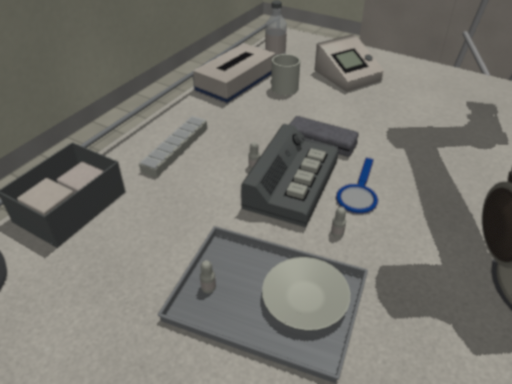

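Scene view, looking at the robot from the far side, so image right is the robot's left: the four keys are at about (275,310), (308,303), (342,297) and (375,292) in the 800 px image. bottle_1 is at (384,262), bottle_2 at (317,385) and the case on the robot's right. The side view agrees. I'll enlarge both.

```bash
python3 - <<'E'
import cv2,numpy as np
a=cv2.imread('pics/scene0.png')[150:270,90:290]; b=cv2.imread('pics/side0.png')[110:240,230:390]
A=cv2.resize(a,(800,480),interpolation=cv2.INTER_CUBIC)
cv2.imwrite('pics/c1.png',A)
cv2.imwrite('pics/c2.png',cv2.resize(b,None,fx=4.5,fy=4.5,interpolation=cv2.INTER_CUBIC))
E
```

```text
(no output)
```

View pics/c1.png

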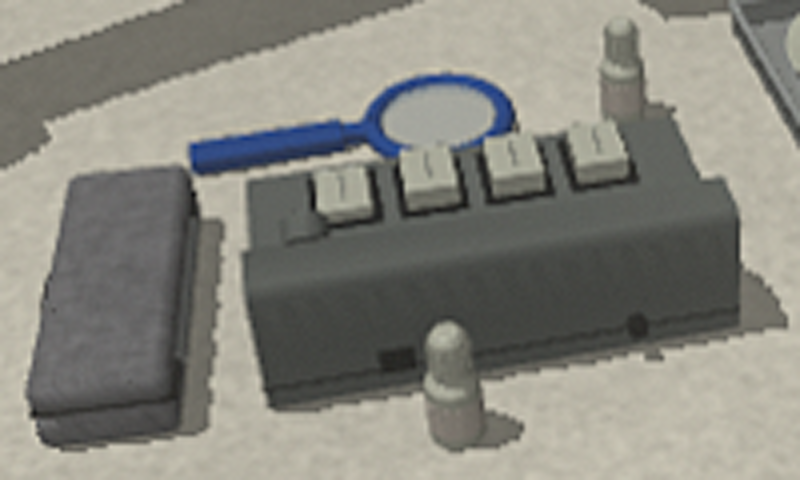

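View pics/c2.png

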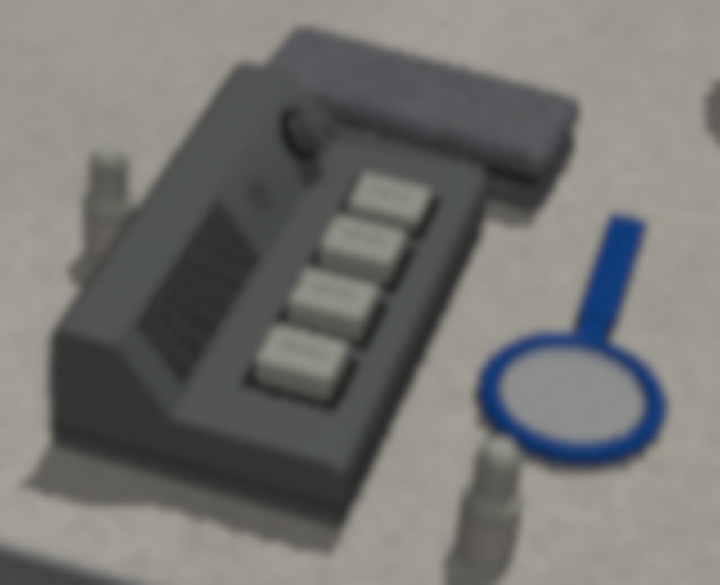

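The crops show all key tops. Key place4 may look slightly lower, but tapping will decide. Next I fit the intercom pose from its corners and key tops in both views.

```bash
python3 - <<'E'
from h import *
import pickle
from scipy.optimize import least_squares
s,cs=pickle.load(open('scene.pkl','rb')); _,cd=pickle.load(open('side.pkl','rb'))
S=lambda u,v:(90+(u+.5)/4-.5,150+(v+.5)/4-.5); D=lambda u,v:(230+(u+.5)/4.5-.5,110+(v+.5)/4.5-.5)
obs=[]
for p,P in [((738,322),(67,110,0)),((272,407),(67,-110,0)),((672,118),(-67,110,40)),((250,183),(-67,-110,40)),
  ((600,140),(-30,63,54)),((515,153),(-30,21,54)),((429,166),(-30,-21,54)),((342,184),(-30,-63,51))]:
    obs.append((cs,S(*p),P))
for p,P in [((340,472),(-67,110,40)),((488,172),(-67,-110,40)),((304,349),(-30,63,54)),((334,297),(-30,21,54)),((364,243),(-30,-21,54)),((391,196),(-30,-63,51)),((55,435),(67,110,0)),((178,412),(10,110,40))]:
    obs.append((cd,D(*p),P))
def W(q,P):
    c,s_=np.cos(q[2]),np.sin(q[2]); P=np.array(P)/1e3
    return np.array([q[0]+c*P[0]-s_*P[1],q[1]+s_*P[0]+c*P[1],P[2]])
f=lambda q:np.concatenate([proj(c,W(q,P))-p for c,p,P in obs])
for sel in (obs,obs[:8],obs[8:]):
    o_=obs; 
    g=lambda q:np.concatenate([proj(c,W(q,P))-p for c,p,P in sel])
    R=least_squares(g,[.6,0,0],loss='soft_l1'); print(R.x[:2],np.degrees(R.x[2]),R.cost)
R=least_squares(f,[.6,0,0],loss='soft_l1')
print(f(R.x).reshape(-1,2).round(1).tolist())
for y in (63,21,-21,-63): print(W(R.x,(-30,y,54)))
for c,p,n in((cs,S(620,112),'b1 foot'),(cs,S(455,440),'b2 foot')): print(n,onz(c,*p,0))
E
```

```text
[ 0.51006708 -0.00231855] 7.870737038962836 17.71166288423868
[ 0.51226658 -0.00228839] 8.042222315480005 7.895518520855289
[ 0.50917706 -0.00176863] 7.6644994499044286 8.612565502756183
[[0.3, 2.2], [-0.0, 1.0], [0.1, -3.0], [-0.8, -3.9], [-0.5, -0.6], [-0.0, -0.8], [0.2, -0.9], [0.6, -1.0], [1.6, -0.9], [0.9, 0.1], [-0.6, -0.2], [-0.2, -1.6], [-0.2, -1.7], [-0.1, -1.4], [-1.5, 3.3], [-1.6, 1.2]]
[0.47172256 0.05597981 0.054     ]
[0.47747398 0.01437547 0.054     ]
[ 0.48322541 -0.02722888  0.054     ]
[ 0.48897683 -0.06883322  0.054     ]
b1 foot [0.37440854 0.07304687 0.        ]
b2 foot [ 0.6182562  -0.01921917  0.        ]
```

The fit is consistent to about 3 mm, with all key centres inside reach. I'll close the fingers and move over key 1, staying high.

Emit:
drive_tool:
  series:
    - [-0.4, 0.45, 0, 0]
    - [-0.775, 0.875, 0, 0]
    - [-0.775, 0.875, 0, 0]
  fingers: 0

```text
time_s: 0.48
tcp_pos: [0.2573, -0.4589, 0.2922]
ee_rot: [[-0.945, -0.327, -0.0], [-0.327, 0.945, 0.001], [-0.0, 0.001, -1.0]]
wrist_force: [-0.4, -0.7, 1.3]
gripper_width: 0.745
```

Emit:
drive_tool:
  series:
    - [-0.4, 0.45, 0, 0]
    - [-0.775, 0.875, 0, 0]
    - [-0.775, 0.875, 0, 0]

```text
time_s: 0.85
tcp_pos: [0.3114, -0.3301, 0.2924]
ee_rot: [[-0.945, -0.328, 0.0], [-0.328, 0.945, 0.0], [-0.0, -0.0, -1.0]]
wrist_force: [0.3, 0.1, 0.6]
gripper_width: 0.401
```

Emit:
drive_tool:
  series:
    - [-0.4, 0.45, 0, 0]
    - [-0.775, 0.875, 0, 0]
    - [-0.775, 0.875, 0, 0]

```text
time_s: 1.23
tcp_pos: [0.3657, -0.2008, 0.2925]
ee_rot: [[-0.945, -0.328, 0.001], [-0.328, 0.945, -0.0], [-0.001, -0.0, -1.0]]
wrist_force: [-0.0, 0.3, -0.6]
gripper_width: 0.067
```

Emit:
drive_tool:
  series:
    - [-0.4, 0.45, 0, 0]
    - [-0.775, 0.875, 0, 0]
    - [-0.775, 0.875, 0, 0.096]
    - [-0.775, 0.875, 0, 0.096]

```text
time_s: 1.72
tcp_pos: [0.4192, -0.0726, 0.2921]
ee_rot: [[-0.99, -0.141, -0.0], [-0.141, 0.99, -0.0], [0.0, -0.0, -1.0]]
wrist_force: [-0.1, -1.0, -0.8]
gripper_width: 0.006
```

```bash
cat >> h.py <<'E'
K=np.array([[.4717,.0560],[.4775,.0144],[.4832,-.0272],[.4890,-.0688]])
def go(i,tip):
    s=telemetry.sense(); R=np.array(s['ee_rot']); d=np.array([*K[i],tip+r.nose_length])-s['tcp_pos']
    print('go',i,(R.T@d/.12).round(3),'tip',round(s['tcp_pos'][2]-r.nose_length,4),'off',((s['tcp_pos'][:2]-K[i])*1e3).round(1),'F',s['wrist_force'].round(2),'t',s['time_s'])
E
python3 - <<'E'
from h import *
s,c=snap('wrist','w1.png')
print(s['tcp_pos'],s['ee_rot'].round(3),s['gripper_width'],r.nose_length)
for k in K: print(proj(c,[*k,.054],s).round(0))
go(0,.075)
E
```

```text
[ 0.41919685 -0.07257733  0.29205511] [[-0.99  -0.141 -0.   ]
 [-0.141  0.99  -0.   ]
 [ 0.    -0.    -1.   ]] 0.006262164498056437 0.0697
[365. 238.]
[325. 238.]
[286. 238.]
[247. 238.]
go 0 [-0.59   1.004  1.227] tip 0.2223 off [ -53.  -129.3] F [-0.4  -0.26 -0.49] t 1.775
```

View pics/w1.png

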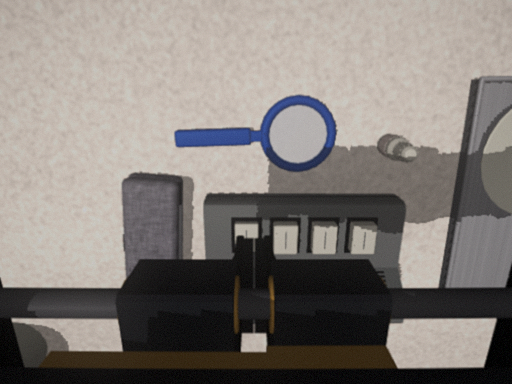

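The wrist view has the key tops at about (364,238), (325,239), (286,239) and (246,237), within 1 px of prediction, so the pose is confirmed. Next is key 1.

Emit:
drive_tool:
  series:
    - [-0.3, 0.5, 0, 0]
    - [-0.59, 1.0, 0.3, 0]
    - [-0.59, 1.0, 0.8, 0]
    - [-0.59, 1.0, 1.0, 0]
    - [-0.59, 1.0, 1.0, 0]

```text
time_s: 2.4
tcp_pos: [0.4708, 0.0539, 0.17]
ee_rot: [[-0.99, -0.139, -0.006], [-0.138, 0.99, -0.003], [0.007, -0.002, -1.0]]
wrist_force: [0.1, -0.3, -0.0]
gripper_width: 0.001
```

```bash
python3 -c "
from h import *
go(0,.057);go(0,.053)"
```

```text
go 0 [-0.012  0.017  0.36 ] tip 0.1003 off [-0.9 -2.1] F [ 0.09 -0.26 -0.04] t 2.4
go 0 [-0.013  0.017  0.394] tip 0.1003 off [-0.9 -2.1] F [ 0.09 -0.26 -0.04] t 2.4
```

Emit:
drive_tool:
  series:
    - [-0.0, 0.01, 0.2, 0]
    - [0, 0.01, 0.33, 0]
    - [0, 0.01, 0.33, 0]
    - [0, 0.01, 0.33, 0]
    - [0, 0.01, 0.33, 0]

```text
time_s: 3.02
tcp_pos: [0.4725, 0.0568, 0.1339]
ee_rot: [[-0.99, -0.138, 0.002], [-0.138, 0.99, 0.001], [-0.003, 0.001, -1.0]]
wrist_force: [0.4, 0.4, 0.1]
gripper_width: 0.005
```

```bash
python3 -c "
from h import *
go(0,.0535)"
```

```text
go 0 [ 0.007 -0.006  0.089] tip 0.0642 off [0.8 0.8] F [0.38 0.4  0.13] t 3.025
```

Emit:
drive_tool:
  series:
    - [0, 0, 0.03, 0]
    - [0, 0, 0.06, 0]
    - [0, 0, 0.06, 0]
    - [0, 0, 0.06, 0]
    - [0, 0, 0.06, 0]

```text
time_s: 3.65
tcp_pos: [0.4719, 0.0568, 0.1255]
ee_rot: [[-0.99, -0.138, 0.0], [-0.138, 0.99, 0.0], [-0.0, -0.0, -1.0]]
wrist_force: [-1.4, -0.0, -0.6]
gripper_width: 0.006
```

Emit:
drive_tool:
  series:
    - [0, 0, 0.01, 0]
    - [0, 0, 0.01, 0]
    - [0, 0, 0.01, 0]

```text
time_s: 4.03
tcp_pos: [0.4718, 0.0568, 0.1242]
ee_rot: [[-0.99, -0.138, -0.0], [-0.138, 0.99, -0.0], [0.0, -0.0, -1.0]]
wrist_force: [-0.3, 0.4, 0.3]
gripper_width: 0.007
```

Emit:
drive_tool:
  series:
    - [0, 0, 0.005, 0]
    - [0, 0, 0.008, 0]
    - [0, 0, 0.008, 0]

```text
time_s: 4.4
tcp_pos: [0.4718, 0.0568, 0.1234]
ee_rot: [[-0.99, -0.138, 0.0], [-0.138, 0.99, 0.0], [-0.0, 0.0, -1.0]]
wrist_force: [-1.6, -1.2, 1.7]
gripper_width: 0.01
```

```bash
python3 -c "
from h import *
s=telemetry.sense();print(s['tcp_pos'][2]-.0697,s['wrist_force'],s['moment'],s['effort'])"
```

```text
0.05371780717476139 [-1.61085029 -1.18078652  1.65502589] [ 0.03546068  0.20676721 -0.03205749] [-4.92738315e-02 -2.93972933e+01  1.20919624e+01  2.66275473e+00
  9.49091348e-02  4.87191464e-04]
```

Emit:
drive_tool:
  series:
    - [0, 0, 0.003, 0]
    - [0, 0, 0.003, 0]

```text
time_s: 4.65
tcp_pos: [0.4718, 0.0568, 0.123]
ee_rot: [[-0.99, -0.138, 0.0], [-0.138, 0.99, 0.0], [-0.0, 0.0, -1.0]]
wrist_force: [-1.2, -0.0, 2.1]
gripper_width: 0.002
```

Emit:
drive_tool:
  series:
    - [0, 0, 0, 0]

```text
time_s: 4.78
tcp_pos: [0.4718, 0.0568, 0.123]
ee_rot: [[-0.99, -0.138, 0.0], [-0.138, 0.99, 0.0], [-0.0, 0.0, -1.0]]
wrist_force: [-0.3, 0.5, 1.9]
gripper_width: 0.005
```

Key 1 resists with about 2 N at 53.3 mm, so it is up. On to key 2.

Emit:
drive_tool:
  series:
    - [0, 0, -0.12, 0]
    - [0, -0.2, -0.14, 0]
    - [0, -0.35, -0.12, 0]
    - [0, -0.35, -0.12, 0]
    - [0, -0.35, -0.07, 0]
    - [0, -0.35, -0.03, 0]
    - [0, -0.35, -0.025, 0]
    - [0, -0.35, -0.025, 0]
    - [0, -0.35, -0.025, 0]

```text
time_s: 5.9
tcp_pos: [0.4777, 0.0154, 0.126]
ee_rot: [[-0.99, -0.139, 0.0], [-0.139, 0.99, 0.0], [-0.0, 0.0, -1.0]]
wrist_force: [-0.2, -0.3, -0.6]
gripper_width: 0.005
```

Emit:
drive_tool:
  series:
    - [0, 0, 0.01, 0]
    - [0, 0, 0.018, 0]
    - [0, 0, 0.018, 0]
    - [0, 0, 0.018, 0]

```text
time_s: 6.4
tcp_pos: [0.4776, 0.0152, 0.1239]
ee_rot: [[-0.99, -0.138, 0.0], [-0.138, 0.99, 0.0], [-0.0, 0.0, -1.0]]
wrist_force: [0.8, 0.3, 1.0]
gripper_width: 0.004
```

Emit:
drive_tool:
  series:
    - [0, 0, 0.003, 0]
    - [0, 0, 0.006, 0]
    - [0, 0, 0.006, 0]

```text
time_s: 6.78
tcp_pos: [0.4776, 0.0152, 0.1231]
ee_rot: [[-0.99, -0.138, 0.0], [-0.138, 0.99, -0.0], [-0.0, -0.0, -1.0]]
wrist_force: [-1.2, -0.7, 2.9]
gripper_width: 0.002
```

Emit:
drive_tool:
  series:
    - [0, 0, 0, 0]

```text
time_s: 6.9
tcp_pos: [0.4776, 0.0152, 0.1231]
ee_rot: [[-0.99, -0.138, 0.0], [-0.138, 0.99, 0.0], [-0.0, 0.0, -1.0]]
wrist_force: [-0.6, 0.2, 2.4]
gripper_width: 0.004
```

```bash
python3 -c "
from h import *
go(1,.0535)"
```

```text
go 1 [ 0.002 -0.007 -0.001] tip 0.0534 off [0.1 0.8] F [-0.59  0.25  2.38] t 6.9
```

Key 2 pushes back with about 2.5 N at 53.4 mm, so it is up too. On to key 3 the same way.

Emit:
drive_tool:
  series:
    - [0, 0, -0.12, 0]
    - [0, -0.2, -0.14, 0]
    - [0, -0.355, -0.12, 0]
    - [0, -0.355, -0.12, 0]
    - [0, -0.355, -0.07, 0]
    - [0, -0.355, -0.03, 0]
    - [0, -0.355, -0.025, 0]
    - [0, -0.355, -0.025, 0]
    - [0, -0.355, -0.025, 0]

```text
time_s: 8.02
tcp_pos: [0.4836, -0.0268, 0.1262]
ee_rot: [[-0.99, -0.139, 0.0], [-0.139, 0.99, 0.0], [-0.0, 0.0, -1.0]]
wrist_force: [0.0, -0.1, 0.3]
gripper_width: 0.006
```

Emit:
drive_tool:
  series:
    - [0, 0, 0.01, 0]
    - [0, 0, 0.018, 0]
    - [0, 0, 0.018, 0]
    - [0, 0, 0.018, 0]

```text
time_s: 8.52
tcp_pos: [0.4835, -0.027, 0.124]
ee_rot: [[-0.99, -0.138, 0.0], [-0.138, 0.99, 0.0], [-0.0, 0.0, -1.0]]
wrist_force: [-0.2, 0.4, 1.6]
gripper_width: 0.001
```

Emit:
drive_tool:
  series:
    - [0, 0, 0.003, 0]
    - [0, 0, 0.006, 0]
    - [0, 0, 0.006, 0]

```text
time_s: 8.9
tcp_pos: [0.4835, -0.027, 0.1232]
ee_rot: [[-0.99, -0.138, 0.0], [-0.138, 0.99, 0.0], [-0.0, -0.0, -1.0]]
wrist_force: [-0.7, 0.2, 1.9]
gripper_width: 0.001
```

Emit:
drive_tool:
  series:
    - [0, 0, 0, 0]

```text
time_s: 9.02
tcp_pos: [0.4835, -0.027, 0.1232]
ee_rot: [[-0.99, -0.138, 0.0], [-0.138, 0.99, 0.0], [-0.0, 0.0, -1.0]]
wrist_force: [-0.5, -0.3, 2.8]
gripper_width: 0.002
```

```bash
python3 -c "
from h import *
go(2,.0535)"
```

```text
go 2 [ 0.003 -0.001  0.   ] tip 0.0535 off [0.3 0.2] F [-0.51 -0.28  2.76] t 9.025
```

Key 3 is up, with about 2.4 N. For key 4 I expect no contact at 53.5 mm.

Emit:
drive_tool:
  series:
    - [0, 0, -0.12, 0]
    - [0, -0.2, -0.14, 0]
    - [0, -0.35, -0.12, 0]
    - [0, -0.35, -0.12, 0]
    - [0, -0.35, -0.07, 0]
    - [0, -0.35, -0.03, 0]
    - [0, -0.35, -0.025, 0]
    - [0, -0.35, -0.025, 0]
    - [0, -0.35, -0.025, 0]

```text
time_s: 10.15
tcp_pos: [0.4894, -0.0684, 0.1263]
ee_rot: [[-0.99, -0.139, 0.0], [-0.139, 0.99, 0.0], [-0.0, -0.0, -1.0]]
wrist_force: [-0.1, 0.2, -0.2]
gripper_width: 0.006
```

Emit:
drive_tool:
  series:
    - [0, 0, 0.01, 0]
    - [0, 0, 0.018, 0]
    - [0, 0, 0.018, 0]
    - [0, 0, 0.018, 0]

```text
time_s: 10.65
tcp_pos: [0.4893, -0.0686, 0.124]
ee_rot: [[-0.99, -0.138, 0.0], [-0.138, 0.99, 0.0], [-0.0, -0.0, -1.0]]
wrist_force: [-0.0, 0.3, -0.1]
gripper_width: 0.004
```

Emit:
drive_tool:
  series:
    - [0, 0, 0.003, 0]
    - [0, 0, 0.006, 0]
    - [0, 0, 0.006, 0]

```text
time_s: 11.02
tcp_pos: [0.4893, -0.0686, 0.1233]
ee_rot: [[-0.99, -0.138, -0.0], [-0.138, 0.99, -0.0], [0.0, 0.0, -1.0]]
wrist_force: [0.1, -0.2, -1.1]
gripper_width: 0.007
```

Emit:
drive_tool:
  series:
    - [0, 0, 0, 0]

```text
time_s: 11.15
tcp_pos: [0.4893, -0.0686, 0.1233]
ee_rot: [[-0.99, -0.138, 0.0], [-0.138, 0.99, 0.0], [-0.0, 0.0, -1.0]]
wrist_force: [-0.2, -0.1, 0.6]
gripper_width: 0.002
```

```bash
python3 -c "
from h import *
go(3,.0495)"
```

```text
go 3 [ 0.003 -0.001  0.034] tip 0.0536 off [0.3 0.2] F [-0.17 -0.06  0.64] t 11.15
```

There is no contact at 53.6 mm, so key 4 is the latched one. I'll feel for it gently around 49 mm.

Emit:
drive_tool:
  series:
    - [0, 0, 0.01, 0]
    - [0, 0, 0.02, 0]
    - [0, 0, 0.03, 0]
    - [0, 0, 0.03, 0]
    - [0, 0, 0.03, 0]

```text
time_s: 11.78
tcp_pos: [0.4893, -0.0686, 0.1197]
ee_rot: [[-0.99, -0.138, -0.0], [-0.138, 0.99, 0.0], [0.0, 0.0, -1.0]]
wrist_force: [0.3, 0.0, -0.2]
gripper_width: 0.004
```

Emit:
drive_tool:
  series:
    - [0, 0, 0.004, 0]
    - [0, 0, 0.004, 0]

```text
time_s: 12.02
tcp_pos: [0.4893, -0.0686, 0.1192]
ee_rot: [[-0.99, -0.138, 0.0], [-0.138, 0.99, 0.0], [-0.0, 0.0, -1.0]]
wrist_force: [-1.3, -0.2, 0.0]
gripper_width: 0.006
```

Emit:
drive_tool:
  series:
    - [0, 0, 0.002, 0]
    - [0, 0, 0.002, 0]

```text
time_s: 12.28
tcp_pos: [0.4893, -0.0686, 0.1192]
ee_rot: [[-0.99, -0.138, 0.0], [-0.138, 0.99, -0.0], [-0.0, -0.0, -1.0]]
wrist_force: [-1.3, 0.0, 3.0]
gripper_width: 0.005
```

Key 4 meets the fingertip at 49.5 mm with 3 N, so it is latched. I'll lift off, then press it fully in.

Emit:
drive_tool:
  series:
    - [0, 0, -0.04, 0]
    - [0, 0, -0.04, 0]
    - [0, 0, -0.04, 0]

```text
time_s: 12.65
tcp_pos: [0.4893, -0.0686, 0.1238]
ee_rot: [[-0.99, -0.138, 0.0], [-0.138, 0.99, 0.0], [-0.0, 0.0, -1.0]]
wrist_force: [-0.3, -0.0, -0.8]
gripper_width: 0.005
```

Emit:
drive_tool:
  series:
    - [0, 0, 0.02, 0]
    - [0, 0, 0.04, 0]
    - [0, 0, 0.05, 0]
    - [0, 0, 0.06, 0]
    - [0, 0, 0.063, 0]
    - [0, 0, 0.063, 0]
    - [0, 0, 0.063, 0]

```text
time_s: 13.52
tcp_pos: [0.4892, -0.0686, 0.1166]
ee_rot: [[-0.99, -0.139, -0.0], [-0.139, 0.99, -0.0], [0.0, -0.0, -1.0]]
wrist_force: [-2.1, 0.9, 5.6]
gripper_width: 0.007
```

Emit:
drive_tool:
  series:
    - [0, 0, 0.004, 0]
    - [0, 0, 0.006, 0]
    - [0, 0, 0.006, 0]

```text
time_s: 13.9
tcp_pos: [0.4892, -0.0686, 0.1165]
ee_rot: [[-0.99, -0.139, 0.0], [-0.139, 0.99, -0.0], [-0.0, -0.0, -1.0]]
wrist_force: [-2.9, 1.0, 9.9]
gripper_width: 0.006
```

The key is against its stop at 9.9 N. I'll release it straight up and look.

Emit:
drive_tool:
  series:
    - [0, 0, -0.1, 0]
    - [0, 0, -0.4, 0]
    - [0, 0, -0.8, 0]
    - [0, 0, -1, 0]
    - [0, 0, -1, 0]

```text
time_s: 14.52
tcp_pos: [0.4902, -0.0685, 0.2376]
ee_rot: [[-0.99, -0.138, 0.005], [-0.138, 0.99, 0.001], [-0.005, 0.0, -1.0]]
wrist_force: [0.1, 0.5, -0.2]
gripper_width: 0.007
```

Emit:
drive_tool:
  series:
    - [0.5, -0.5, 0, 0]
    - [1, -1, 0, 0]
    - [1, -1, 0, 0]
    - [1, -1, 0, 0]

```text
time_s: 15.02
tcp_pos: [0.3845, -0.2054, 0.2341]
ee_rot: [[-0.991, -0.134, -0.003], [-0.134, 0.991, 0.001], [0.003, 0.001, -1.0]]
wrist_force: [0.0, -0.2, -0.3]
gripper_width: 0.005
```

Emit:
drive_tool:
  series:
    - [0, -0.5, 0, 0]
    - [0, -1, 0, 0]
    - [0, -1, 0, 0]
    - [0, -1, 0, 0]
    - [0, -1, 0, 0]
    - [0, -1, 0, 0]

```text
time_s: 15.78
tcp_pos: [0.4038, -0.3218, 0.2357]
ee_rot: [[-0.99, -0.14, 0.0], [-0.14, 0.99, 0.0], [-0.0, -0.0, -1.0]]
wrist_force: [0.0, -0.4, 0.4]
gripper_width: 0.007
```

```bash
python3 - <<'E'
from h import *
s,a=snap('scene','scene9.png'); _,b=snap('side','side9.png')
o=cv2.imread('pics/scene0.png'); n=a['color']; o2=cv2.imread('pics/side0.png'); n2=b['color']
z=lambda i,r:cv2.resize(i[r[0]:r[1],r[2]:r[3]],(400,300),interpolation=cv2.INTER_CUBIC)
r1=(165,240,145,245); r2=(120,225,240,380)
cv2.imwrite('pics/cmp.png',np.vstack([np.hstack([z(o,r1),z(n,r1)]),np.hstack([z(o2,r2),z(n2,r2)])]))
cv2.imwrite('pics/s9.png',np.hstack([cv2.resize(cv2.absdiff(o,n),(400,300)),cv2.resize(n,(400,300))]))
print(s['tcp_pos'],s['wrist_force'],s['time_s'])
E
```

```text
[ 0.40381733 -0.32180004  0.23567955] [ 0.04967008 -0.36109808  0.36134825] 15.775
```

View pics/cmp.png

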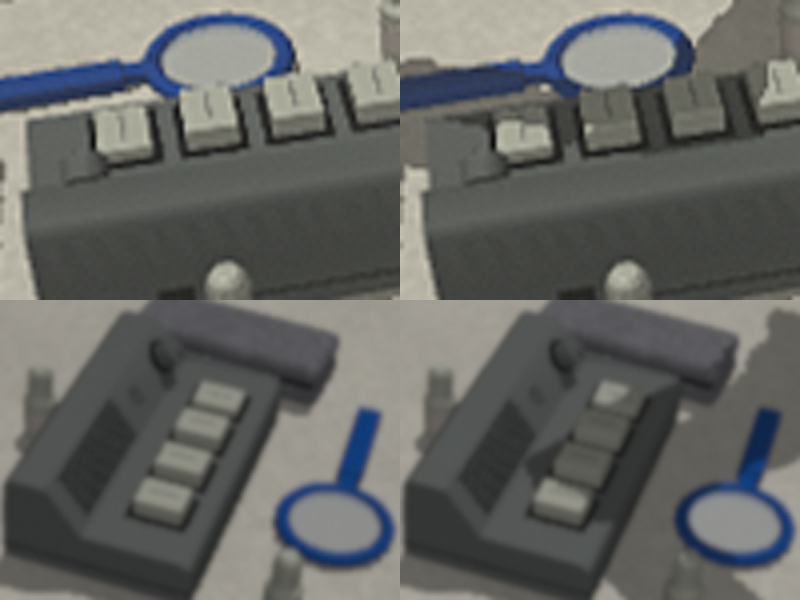

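View pics/s9.png

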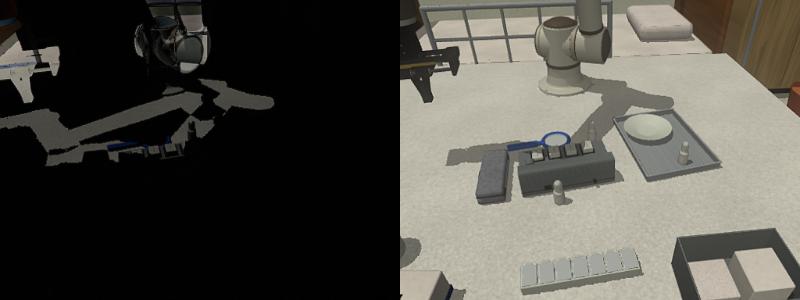

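The arm's shadow falls across the keys, so this comparison is inconclusive for key 4. Nothing else has moved: the differences are only shadows. I'll move farther back so the light is as at the start.

Emit:
drive_tool:
  series:
    - [0.5, -0.5, -0.2, 0]
    - [0.7, -1, -0.4, 0]
    - [0.7, -1, -0.4, 0]
    - [0.7, -1, -0.4, 0]

```text
time_s: 16.38
tcp_pos: [0.3366, -0.4547, 0.2842]
ee_rot: [[-0.991, -0.136, 0.001], [-0.136, 0.991, -0.001], [-0.001, -0.002, -1.0]]
wrist_force: [-1.1, 0.2, -0.4]
gripper_width: 0.005
```

Emit:
drive_tool:
  series:
    - [0.5, -0.5, 0, 0]
    - [0.8, -1, 0, 0]
    - [0.8, -1, 0, 0]
    - [0.8, -1, 0, 0]

```text
time_s: 16.88
tcp_pos: [0.2581, -0.5857, 0.2822]
ee_rot: [[-0.991, -0.137, -0.001], [-0.137, 0.991, 0.002], [0.001, 0.002, -1.0]]
wrist_force: [0.4, 0.4, -0.5]
gripper_width: 0.006
```

```bash
python3 - <<'E'
from h import *
s,a=snap('scene','scene10.png'); _,b=snap('side','side10.png')
o=cv2.imread('pics/scene0.png'); n=a['color']; o2=cv2.imread('pics/side0.png'); n2=b['color']
z=lambda i,r:cv2.resize(i[r[0]:r[1],r[2]:r[3]],(400,300),interpolation=cv2.INTER_CUBIC)
r1=(170,215,155,215); r2=(135,205,290,345)
cv2.imwrite('pics/cmp2.png',np.vstack([np.hstack([z(o,r1),z(n,r1)]),np.hstack([z(o2,r2),z(n2,r2)])]))
for q,w in((o,n),(o2,n2)):
    d=cv2.absdiff(q,w).max(2); m=(d>25).astype(np.uint8); k,_,st,_=cv2.connectedComponentsWithStats(m); print([x.tolist() for x in st[1:] if x[4]>8])
print(s['tcp_pos'],s['time_s'])
E
```

```text
[[186, 0, 4, 5, 10], [223, 0, 4, 4, 9], [191, 9, 8, 14, 31], [218, 8, 45, 86, 679], [175, 37, 4, 9, 13], [193, 36, 13, 6, 26], [196, 43, 18, 23, 112], [174, 48, 9, 17, 36], [199, 70, 9, 9, 11], [258, 106, 27, 15, 73], [207, 110, 16, 11, 70], [0, 125, 208, 53, 1972], [273, 126, 18, 22, 76], [0, 137, 273, 75, 2780]]
[[492, 0, 20, 22, 259], [364, 96, 115, 221, 3919], [416, 103, 96, 156, 3627], [502, 262, 10, 7, 42], [391, 312, 30, 7, 139], [434, 318, 18, 9, 48], [474, 352, 38, 11, 259]]
[ 0.2581225  -0.58574498  0.28220601] 16.875
```

View pics/cmp2.png

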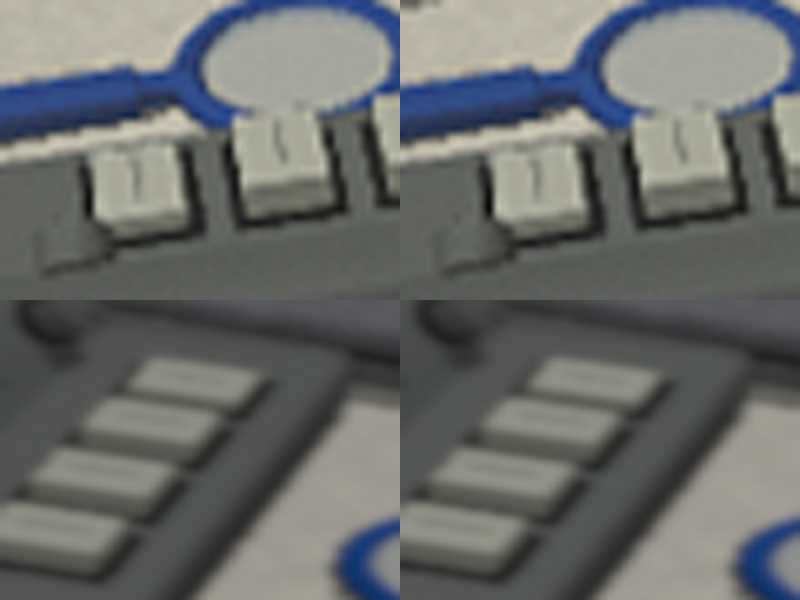

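Key 4 still looks latched: its face is as thin as before in both views. The lateral wrist force during the press (-2.9, +1.0 N) points away from the volume knob, so part of the load may have gone onto the knob. I'll locate it.

```bash
python3 - <<'E'
from h import *
import pickle
_,cs=pickle.load(open('scene.pkl','rb')); s,cd=pickle.load(open('side.pkl','rb'))
# knob centre: scene crop c1 (305,228) ; side crop c2 (303,133)
o1,d1=ray(cs,90+305/4,150+228/4); o2,d2=ray(cd,230+303/4.5,110+133/4.5)
A=np.stack([d1,-d2],1); t=np.linalg.lstsq(A,o2-o1,rcond=None)[0]
P=(o1+t[0]*d1+o2+t[1]*d2)/2; print(P,np.linalg.norm(o1+t[0]*d1-o2-t[1]*d2))
th=np.radians(7.87); R=np.array([[np.cos(th),-np.sin(th)],[np.sin(th),np.cos(th)]])
print(R.T@(P[:2]-[.5101,-.0023]))
print(r, [x for x in dir(r) if x[0]!='_'])
s=telemetry.sense(); print(s['tcp_pos'],s['joints'])
E
```

```text
[ 0.53847633 -0.08039928  0.05920691] 0.004608358071691131
[ 0.01741525 -0.08124914]
<Robot object at 0x7f16de924050> ['PlanningError', 'nose_length']
[ 0.2591405  -0.58434188  0.28288736] [-5.16193123e+01  2.38151857e+01  1.86606600e+00 -3.45882228e-02
 -6.81299368e+01 -3.03769284e+01]
```

The knob is 37 mm from the fingertip footprint, so it wasn't touched. The stop height of 46.8 mm matches the bottom of the stroke, yet the pictures say the key is still down. I'll go back, check with another light tap, and press again in one continuous stroke.

Emit:
drive_tool:
  series:
    - [-0.3, 0.5, 0, 0]
    - [-0.62, 1, 0, 0]
    - [-0.62, 1, 0, 0]

```text
time_s: 17.35
tcp_pos: [0.3171, -0.4522, 0.2842]
ee_rot: [[-0.99, -0.144, 0.001], [-0.144, 0.99, 0.0], [-0.001, 0.0, -1.0]]
wrist_force: [-0.1, -0.6, 0.7]
gripper_width: 0.006
```

Emit:
drive_tool:
  series:
    - [-0.3, 0.5, 0, 0]
    - [-0.62, 1, 0, 0]
    - [-0.62, 1, 0, 0]

```text
time_s: 17.73
tcp_pos: [0.3738, -0.324, 0.2841]
ee_rot: [[-0.99, -0.143, 0.001], [-0.143, 0.99, -0.0], [-0.001, -0.0, -1.0]]
wrist_force: [-0.1, -0.1, 0.6]
gripper_width: 0.005
```

Emit:
drive_tool:
  series:
    - [-0.3, 0.5, 0, 0]
    - [-0.62, 1, 0, 0]
    - [-0.62, 1, 0, 0]

```text
time_s: 18.1
tcp_pos: [0.4309, -0.1956, 0.2839]
ee_rot: [[-0.99, -0.143, 0.001], [-0.143, 0.99, -0.0], [-0.001, -0.0, -1.0]]
wrist_force: [-0.6, -0.3, -0.1]
gripper_width: 0.007
```

Emit:
drive_tool:
  series:
    - [-0.3, 0.5, 0, 0]
    - [-0.62, 0.97, 0.3, 0]
    - [-0.62, 0.97, 0.7, 0]
    - [-0.62, 0.97, 0.9, 0]
    - [-0.62, 0.97, 0.9, 0]
    - [-0.62, 0.97, 0.9, 0]
    - [-0.62, 0.97, 0.9, 0]

```text
time_s: 18.98
tcp_pos: [0.4882, -0.0728, 0.177]
ee_rot: [[-0.99, -0.138, 0.003], [-0.138, 0.99, 0.0], [-0.003, -0.0, -1.0]]
wrist_force: [-1.3, -0.3, 0.6]
gripper_width: 0.006
```

```bash
python3 -c "
from h import *
go(3,.057);go(3,.0535)"
```

```text
go 3 [-0.01   0.032  0.419] tip 0.1073 off [-0.8 -4. ] F [-1.35 -0.35  0.57] t 18.975
go 3 [-0.01   0.032  0.449] tip 0.1073 off [-0.8 -4. ] F [-1.35 -0.35  0.57] t 18.975
```

Emit:
drive_tool:
  series:
    - [-0.01, 0.033, 0.2, 0]
    - [-0.01, 0.033, 0.35, 0]
    - [-0.01, 0.033, 0.4, 0]
    - [-0.01, 0.033, 0.4, 0]
    - [-0.01, 0.033, 0.4, 0]
    - [-0.01, 0.033, 0.4, 0]

```text
time_s: 19.73
tcp_pos: [0.4884, -0.0684, 0.1282]
ee_rot: [[-0.99, -0.138, 0.002], [-0.138, 0.99, 0.0], [-0.002, 0.0, -1.0]]
wrist_force: [0.6, -0.5, -0.4]
gripper_width: 0.005
```

```bash
python3 -c "
from h import *
go(3,.0535)"
```

```text
go 3 [-0.004 -0.004  0.042] tip 0.0585 off [-0.6  0.4] F [ 0.64 -0.51 -0.37] t 19.725
```

Emit:
drive_tool:
  series:
    - [0, 0, 0.02, 0]
    - [0, 0, 0.035, 0]
    - [0, 0, 0.04, 0]
    - [0, 0, 0.04, 0]

```text
time_s: 20.23
tcp_pos: [0.488, -0.0684, 0.1226]
ee_rot: [[-0.99, -0.138, -0.0], [-0.138, 0.99, -0.0], [0.0, -0.0, -1.0]]
wrist_force: [-0.2, 0.7, -0.2]
gripper_width: 0.01
```

Emit:
drive_tool:
  series:
    - [0, 0, 0.005, 0]
    - [0, 0, 0.005, 0]

```text
time_s: 20.48
tcp_pos: [0.4881, -0.0684, 0.1221]
ee_rot: [[-0.99, -0.138, -0.0], [-0.138, 0.99, 0.0], [0.0, 0.0, -1.0]]
wrist_force: [1.2, -0.1, 0.6]
gripper_width: 0.007
```

It is still latched: no contact at 52.4 mm. Now one continuous stroke to the stop, a short hold, and a smooth release.

Emit:
drive_tool:
  series:
    - [0, 0, 0.02, 0]
    - [0, 0, 0.035, 0]
    - [0, 0, 0.05, 0]
    - [0, 0, 0.06, 0]
    - [0, 0, 0.063, 0]
    - [0, 0, 0.063, 0]

```text
time_s: 21.22
tcp_pos: [0.4881, -0.0684, 0.1164]
ee_rot: [[-0.99, -0.139, 0.0], [-0.139, 0.99, -0.0], [-0.0, -0.0, -1.0]]
wrist_force: [-4.9, 2.2, 14.9]
gripper_width: 0.009
```

Emit:
drive_tool:
  series:
    - [0, 0, -0.03, 0]
    - [0, 0, -0.07, 0]
    - [0, 0, -0.1, 0]
    - [0, 0, -0.1, 0]
    - [0, 0, -0.1, 0]

```text
time_s: 21.85
tcp_pos: [0.4879, -0.0684, 0.1263]
ee_rot: [[-0.99, -0.138, -0.0], [-0.138, 0.99, -0.0], [0.0, 0.0, -1.0]]
wrist_force: [0.2, 0.2, 0.3]
gripper_width: 0.007
```

```bash
python3 - <<'E'
from h import *
go(3,.0535)
s,b=snap('side','side11.png'); a=cv2.imread('pics/side10.png'); n=b['color']
z=lambda i:cv2.resize(i[135:205,290:345],(400,500),interpolation=cv2.INTER_CUBIC)
cv2.imwrite('pics/cmp3.png',np.hstack([z(a),z(n)]))
E
```

```text
go 3 [-0.008 -0.004  0.026] tip 0.0566 off [-1.1  0.4] F [0.24 0.19 0.28] t 21.85
```

A light tap will show whether it sprang up.

Emit:
drive_tool:
  series:
    - [0, 0, 0.01, 0]
    - [0, 0, 0.018, 0]
    - [0, 0, 0.018, 0]

```text
time_s: 22.28
tcp_pos: [0.488, -0.0684, 0.1242]
ee_rot: [[-0.99, -0.138, -0.0], [-0.138, 0.99, -0.0], [0.0, -0.0, -1.0]]
wrist_force: [-0.2, 1.0, -0.7]
gripper_width: 0.006
```

Emit:
drive_tool:
  series:
    - [0, 0, 0.005, 0]
    - [0, 0, 0.005, 0]

```text
time_s: 22.52
tcp_pos: [0.488, -0.0684, 0.1237]
ee_rot: [[-0.99, -0.138, -0.0], [-0.138, 0.99, -0.0], [0.0, 0.0, -1.0]]
wrist_force: [-0.3, 1.0, -0.2]
gripper_width: 0.005
```

Emit:
drive_tool:
  series:
    - [0, 0, 0.003, 0]
    - [0, 0, 0.003, 0]

```text
time_s: 22.78
tcp_pos: [0.488, -0.0684, 0.1234]
ee_rot: [[-0.99, -0.138, 0.0], [-0.138, 0.99, 0.0], [-0.0, 0.0, -1.0]]
wrist_force: [0.3, 0.0, -0.1]
gripper_width: 0.008
```

No contact at 53.7 mm, so it is still down despite 15 N at 46.7 mm. I'll go down in slow increments to get a force and depth curve and see what is happening, and check the wrist camera's mount for any obstruction.

Emit:
drive_tool:
  series:
    - [0, 0, 0.01, 0]
    - [0, 0, 0.02, 0]
    - [0, 0, 0.03, 0]
    - [0, 0, 0.034, 0]
    - [0, 0, 0.034, 0]

```text
time_s: 23.4
tcp_pos: [0.488, -0.0684, 0.1193]
ee_rot: [[-0.99, -0.138, -0.0], [-0.138, 0.99, -0.0], [0.0, -0.0, -1.0]]
wrist_force: [-0.5, -0.6, 0.1]
gripper_width: 0.005
```

Emit:
drive_tool:
  series:
    - [0, 0, 0.004, 0]
    - [0, 0, 0.005, 0]
    - [0, 0, 0.005, 0]

```text
time_s: 23.78
tcp_pos: [0.4881, -0.0684, 0.119]
ee_rot: [[-0.99, -0.138, 0.0], [-0.138, 0.99, -0.0], [-0.0, -0.0, -1.0]]
wrist_force: [-2.1, 0.2, 3.8]
gripper_width: 0.008
```

Emit:
drive_tool:
  series:
    - [0, 0, 0.004, 0]
    - [0, 0, 0.005, 0]
    - [0, 0, 0.005, 0]

```text
time_s: 24.15
tcp_pos: [0.4881, -0.0684, 0.1182]
ee_rot: [[-0.99, -0.138, 0.0], [-0.138, 0.99, 0.0], [-0.0, -0.0, -1.0]]
wrist_force: [-2.3, 0.1, 4.5]
gripper_width: 0.008
```

Emit:
drive_tool:
  series:
    - [0, 0, 0.004, 0]
    - [0, 0, 0.005, 0]
    - [0, 0, 0.005, 0]

```text
time_s: 24.52
tcp_pos: [0.4881, -0.0684, 0.1175]
ee_rot: [[-0.99, -0.138, 0.0], [-0.138, 0.99, -0.0], [-0.0, -0.0, -1.0]]
wrist_force: [-0.8, 1.1, 5.4]
gripper_width: 0.006
```

```bash
python3 - <<'E'
from h import *
s,c=snap('side','side12.png')
print(s['tcp_pos'],s['moment'],s['wrist_force'])
w=capture('wrist');print(np.array(w['mount']).round(3)); cv2.imwrite('pics/w12.png',w['color'])
z=lambda i,r,S:cv2.resize(i[r[0]:r[1],r[2]:r[3]],S,interpolation=cv2.INTER_CUBIC)
cv2.imwrite('pics/v12.png',np.hstack([z(c['color'],(100,220,260,380),(400,400)),z(w['color'],(100,384,60,440),(400,400))]))
E
```

```text
[ 0.4881058  -0.06838895  0.11754761] [0.10230367 0.3504535  0.00524166] [-0.82012548  1.07568175  5.38382396]
[[-0.     0.952  0.307  0.084]
 [ 1.     0.     0.     0.001]
 [ 0.     0.307 -0.952 -0.093]
 [ 0.     0.     0.     1.   ]]
```

View pics/v12.png

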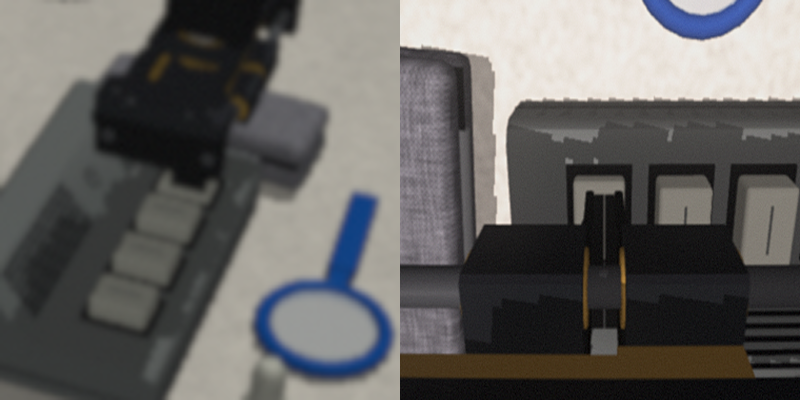

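The key's curve is normal (3.8 N at 49.3 mm, 5.4 N at 47.8 mm), the fingertip is centred on the key in the wrist view, and nothing blocks it. Both earlier presses sat on the stop for a while, with the arm settling, so the latch may have toggled twice. This time I'll ease in to just over 7 N and release gently at once.

Emit:
drive_tool:
  series:
    - [0, 0, 0.004, 0]
    - [0, 0, 0.008, 0]
    - [0, 0, 0.012, 0]

```text
time_s: 25.0
tcp_pos: [0.4882, -0.0684, 0.1165]
ee_rot: [[-0.99, -0.139, 0.0], [-0.139, 0.99, -0.0], [-0.0, -0.0, -1.0]]
wrist_force: [-2.6, 1.1, 9.9]
gripper_width: 0.003
```

```bash
python3 -c "
from h import *
go(3,.0468)"
```

```text
go 3 [-0.006 -0.004 -0.   ] tip 0.0468 off [-0.8  0.4] F [-2.62  1.08  9.86] t 25.0
```

Emit:
drive_tool:
  series:
    - [0, 0, -0.01, 0]
    - [0, 0, -0.02, 0]
    - [0, 0, -0.03, 0]
    - [0, 0, -0.04, 0]
    - [0, 0, -0.045, 0]

```text
time_s: 25.62
tcp_pos: [0.4881, -0.0684, 0.1215]
ee_rot: [[-0.99, -0.138, 0.0], [-0.138, 0.99, 0.0], [-0.0, 0.0, -1.0]]
wrist_force: [-0.3, 1.2, 3.4]
gripper_width: 0.005
```

Emit:
drive_tool:
  series:
    - [0, 0, -0.005, 0]

```text
time_s: 25.75
tcp_pos: [0.4881, -0.0684, 0.1221]
ee_rot: [[-0.99, -0.138, 0.0], [-0.138, 0.99, 0.0], [-0.0, 0.0, -1.0]]
wrist_force: [-0.5, -0.7, 2.7]
gripper_width: 0.003
```

The key now follows the finger up: 2.7 N at 52.4 mm, above the latched height. I'll lift off gently and then retreat.

Emit:
drive_tool:
  series:
    - [0, 0, -0.01, 0]
    - [0, 0, -0.02, 0]
    - [0, 0, -0.03, 0]
    - [0, 0, -0.05, 0]
    - [0, 0, -0.07, 0]
    - [0, 0, -0.07, 0]

```text
time_s: 26.5
tcp_pos: [0.4882, -0.0684, 0.1307]
ee_rot: [[-0.99, -0.138, 0.0], [-0.138, 0.99, 0.0], [-0.0, 0.0, -1.0]]
wrist_force: [-0.1, 0.1, 0.2]
gripper_width: 0.006
```

Emit:
drive_tool:
  series:
    - [0, 0, -0.4, 0]
    - [0, 0, -0.8, 0]
    - [0, 0, -1, 0]
    - [0, 0, -1, 0]

```text
time_s: 27.0
tcp_pos: [0.4888, -0.0683, 0.2524]
ee_rot: [[-0.99, -0.138, 0.005], [-0.138, 0.99, 0.001], [-0.005, 0.0, -1.0]]
wrist_force: [-1.3, -0.6, -1.2]
gripper_width: 0.001
```

Emit:
drive_tool:
  series:
    - [0.3, -0.5, 0, 0]
    - [0.62, -1, 0, 0]
    - [0.62, -1, 0, 0]

```text
time_s: 27.38
tcp_pos: [0.4287, -0.1994, 0.2488]
ee_rot: [[-0.991, -0.135, -0.004], [-0.135, 0.991, 0.001], [0.003, 0.001, -1.0]]
wrist_force: [0.4, 1.0, 0.5]
gripper_width: 0.006
```

Emit:
drive_tool:
  series:
    - [0.3, -0.5, 0, 0]
    - [0.62, -1, -0.2, 0]
    - [0.62, -1, -0.4, 0]

```text
time_s: 27.75
tcp_pos: [0.3721, -0.3281, 0.2966]
ee_rot: [[-0.991, -0.135, -0.005], [-0.135, 0.991, 0.003], [0.005, 0.003, -1.0]]
wrist_force: [0.6, -0.2, -0.0]
gripper_width: 0.007
```

Emit:
drive_tool:
  series:
    - [0.3, -0.5, 0, 0]
    - [0.62, -1, 0, 0]
    - [0.62, -1, 0, 0]

```text
time_s: 28.12
tcp_pos: [0.3155, -0.4578, 0.2965]
ee_rot: [[-0.991, -0.135, -0.002], [-0.135, 0.991, 0.002], [0.002, 0.002, -1.0]]
wrist_force: [1.1, 0.4, -0.6]
gripper_width: 0.005
```

Emit:
drive_tool:
  series:
    - [0.3, -0.5, 0, 0]
    - [0.62, -1, 0, 0]
    - [0.62, -1, 0, 0]
    - [0.62, -1, 0, 0]
    - [0.62, -1, 0, 0]

```text
time_s: 28.75
tcp_pos: [0.2607, -0.5836, 0.2983]
ee_rot: [[-0.99, -0.14, -0.0], [-0.14, 0.99, 0.001], [0.0, 0.001, -1.0]]
wrist_force: [0.1, 0.6, 0.1]
gripper_width: 0.003
```

```bash
python3 - <<'E'
from h import *
s,a=snap('scene','scene13.png'); _,b=snap('side','side13.png')
o=cv2.imread('pics/scene0.png'); n=a['color']; o2=cv2.imread('pics/side0.png'); n2=b['color']
z=lambda i,r:cv2.resize(i[r[0]:r[1],r[2]:r[3]],(400,300),interpolation=cv2.INTER_CUBIC)
r1=(165,225,150,240); r2=(120,225,240,380)
cv2.imwrite('pics/cmp13.png',np.vstack([np.hstack([z(o,r1),z(n,r1)]),np.hstack([z(o2,r2),z(n2,r2)])]))
full=np.hstack([cv2.resize(n,(400,300)),cv2.resize(cv2.convertScaleAbs(cv2.absdiff(o,n),alpha=3),(400,300))])
f2=np.hstack([cv2.resize(n2,(400,300)),cv2.resize(cv2.convertScaleAbs(cv2.absdiff(o2,n2),alpha=3),(400,300))])
cv2.imwrite('pics/full13.png',np.vstack([full,f2]))
print(s['tcp_pos'],s['wrist_force'],s['joint_velocities'],s['time_s'])
E
```

```text
[ 0.2607141  -0.58355515  0.29830925] [0.14326818 0.62898669 0.11999448] [ 0.33942857 -0.76228644  0.13237089  0.28225167 -0.14256824  0.19871118] 28.75
```

View pics/cmp13.png

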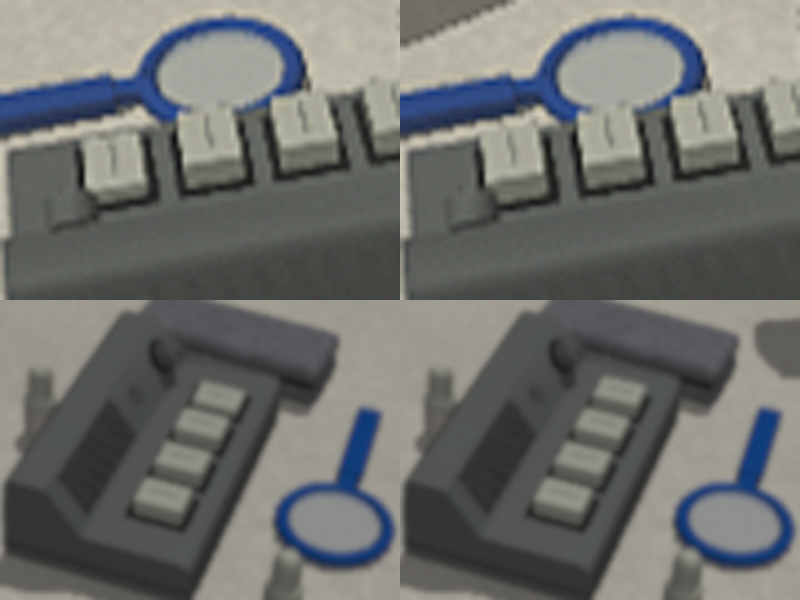

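View pics/full13.png

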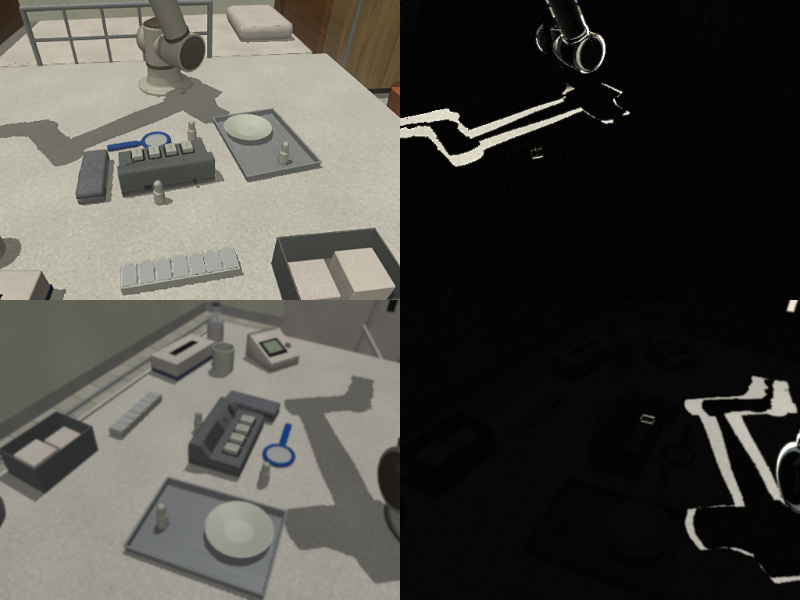

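Key 4 now stands as high as the others (top edge about 7 px higher in the crop). The difference images show only key 4 and the arm with its shadow. Handing in.

```bash
python3 -c "
from h import *
print(order.finish_job())"
```

```text
the job is handed in; nothing more can be done
None
```

All four keys now stand up. The latched one was the right-hand end key, place4, but it took three presses to release it, not one.

- **Tapping:** I tapped the keys from left to right. Keys 1 to 3 pushed back with about 2 to 3 N at 53.5 mm, so they were up. Key 4 gave no contact there and met the finger only at 49.5 mm with 3 N, so it was latched.
- **Pressing:** The first two presses reached the stop at about 10 N and 15 N, but the key stayed latched. Pictures showed this after the first press, and light taps after each. I don't know why; the latch may have toggled twice while the finger rested on the stop. The third press was slow, to about 10 N, with a gentle release. The key then followed the finger up, still pushing 2.7 N at 52.4 mm.
- **Final checks:** In both cameras, before and after, key 4 is now as high as the others. The only other changes are the arm and its shadow, so the bottles, magnifier, saucer and glasses case have not moved. I handed in at about 28.9 s with the arm well clear of everything.

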